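# Set the casting flasks over their wax trees

## Task

Get the four wax trees ready for casting: stand each open steel flask upright on the black rubber base of its own size, smallest on smallest up to largest on largest, centred over the wax tree and flat on the rubber. Do not knock any flask over, leave the closed steel tin and the bottle where they are, and let go of everything at the end.

Things in the scene. Friction and masses are not known exactly. Their poses are not given: they have to be found in the camera images.
- flask_small: The smallest casting flask: a plain steel tube, open at both ends, 34 mm outside diameter, 29 mm bore, 50 mm tall, standing upright on the bench. Origin: centre of its lower rim; z axis up along the tube.
- base_small: The smallest sprue base, fixed to the bench: a flat black rubber disc 54 mm across, 10 mm thick, with a rigid green wax tree on its centre (within 4.5 mm of the axis, tip 36 mm above the bench). Origin: centre of the disc's underside, at bench height; z up. The 34 mm flask belongs on it, standing on the disc, tree inside.
- flask_medium: The second smallest casting flask: a plain steel tube, open at both ends, 44 mm outside diameter, 39 mm bore, 58 mm tall, standing upright on the bench. Origin: centre of its lower rim; z axis up along the tube.
- base_medium: The second smallest sprue base, fixed to the bench: a flat black rubber disc 64 mm across, 10 mm thick, with a rigid green wax tree on its centre (within 10 mm of the axis, tip 44 mm above the bench). Origin: centre of the disc's underside, at bench height; z up. The 44 mm flask belongs on it, standing on the disc, tree inside.
- flask_large: The second largest casting flask: a plain steel tube, open at both ends, 54 mm outside diameter, 49 mm bore, 66 mm tall, standing upright on the bench. Origin: centre of its lower rim; z axis up along the tube.
- base_large: The second largest sprue base, fixed to the bench: a flat black rubber disc 74 mm across, 10 mm thick, with a rigid green wax tree on its centre (within 15 mm of the axis, tip 52 mm above the bench). Origin: centre of the disc's underside, at bench height; z up. The 54 mm flask belongs on it, standing on the disc, tree inside.
- flask_extra: The largest casting flask: a plain steel tube, open at both ends, 64 mm outside diameter, 59 mm bore, 74 mm tall, standing upright on the bench. Origin: centre of its lower rim; z axis up along the tube.
- base_extra: The largest sprue base, fixed to the bench: a flat black rubber disc 84 mm across, 10 mm thick, with a rigid green wax tree on its centre (within 20 mm of the axis, tip 60 mm above the bench). Origin: centre of the disc's underside, at bench height; z up. The 64 mm flask belongs on it, standing on the disc, tree inside.
- wash_bottle: Bystander: white plastic bottle with a red cap, 66 mm in diameter, 170 mm tall, standing loose at the right-hand end of the work (negative y). Origin: centre of its underside.
- steel_tin: Bystander: closed flat steel tin, 72 mm in diameter, 34 mm tall, solid on top (not a tube), loose at the left-hand end of the work (positive y). Origin: centre of its underside.

How it is judged:
By the outcome, as a careful person would: the job done as asked, in the order asked, and still so for the second after the job is handed in, with the robot touching nothing.
It also fails if it takes over 102 s, if anything falls off the work surface, if the arm or the gripper's body presses on something with over 40 N, if the wrist force passes 120 N, or if a joint passes its speed limit or range.

## Robot

A 7-joint arm with a two-finger parallel gripper is mounted at the origin on the work surface. World frame = base frame: x ahead of the robot, y to its left, z up, the work surface at z = 0. Lengths are in m, angles in rad, forces in N, time in s.
With the tool pointing down it reaches from about 0.425 to 0.925 m from the base axis. Payload 6.8 kg.
Tool frame: the origin (TCP) lies between the finger pads; the fingertips stand 22 mm ahead of it and the grasp point (between the pads) lies 3 mm ahead of it; z points along the fingers, y is the direction in which the jaws open and shut (so a half turn about z gives the same grasp; the last joint's range is limited). The gripper opens to 85 mm and grips with 20 to 120 N. Pads are 22 mm wide; open, the fingers measure 114 mm over their backs; the gripper's body (76 mm by 85 mm) begins 54 mm behind the grasp point. The pads swing forward as they close: fully open they stand 13 mm farther back than shut.
Start: joints at [-0.108, 0.477, 0.022, 1.555, -0.011, 1.109, -0.083], TCP at [0.675, 0, 0.253] pointing down, gripper open.
Joint ranges: [-2.96, 2.96], [-0.34, 2.1], [-1.41, 1.46], [0.24, 2.44], [-1.37, 4.51], [0.17, 1.92], [-2.96, 2.96]. Speed limits (rad/s): [2.39, 2.39, 3.14, 3.14, 3.14, 3.14, 3.14].

## Interface

Orientations are given as a unit quaternion [w, x, y, z].
In Python, from station import bot gives the robot as it stands. The module is installed in compiled form; this text tells all that it offers.
- The arm moves only by the tool drive_tool, never from a script. Its argument "series" is one flat list of numbers, 7 for each row, row after row: the opening, from -1 (shut) to 1 (fully open), then the shift along the tool's x, y, z in mm, then the turn, a rotation vector about the tool's x, y, z in rad. In form: [jaw, x, y, z, wx, wy, wz, jaw, x, y, z, wx, wy, wz, ...]. A call has 1 to 12 rows; each row shifts and turns the commanded pose from where the row before left it, along the tool's axes as they then stand; what a row does not reach is not made up. A row lasts 1/8 s, in which the tool goes at most 62.5 mm and 10.7 degrees, less where a joint would pass 70% of its speed; a pose out of reach is approached as far as the arm can. A call with a gripper value outside its range is refused whole. The fingers move at their own pace and stop on an object; "force" is the grip in N (left out, the last holds). Time passes only in rows, so rows that do not move let the fingers close. It gives the time, the measured TCP pose, the force and the opening at its end, in the units of the state.
- bot.get_obs(): the state, without advancing time (a new reading comes with each control period).
- bot.read_camera(name): name is "scene" or "side" or "wrist"; returns a dict with "pixels" (480x640x3 uint8, blue, green, red), "camera_matrix" (3x3 intrinsics, pixels), "rvec" (rotation vector, rad) and "tvec" (3), from world to camera coordinates, as OpenCV has them. Camera axes: x right, y down, z forward; pixel columns grow to the right and rows downward; lengths in m; the calibration is good to about 2 mm. A picture is of the moment at which its call begins. There is no depth.
- bot.hand_in(): hands the job in, once; it reports no verdict.
The state is a dict: "t": time; "q": joint angles; "joint_vel": joint speeds; "joint_torque": joint torques, N m; "eef_pos": TCP position; "tool_rot": TCP orientation; "contact_force": force on the tool from outside, world axes, zero at the start; "torque": the same for the moment, N m; "gripper_width": opening from 0.0 (shut) to 1.0 (fully open).
Only numpy, scipy, OpenCV 4.12 (cv2) and the standard library are available. Lean on these libraries where they do the work, as an engineer would, in place of code of your own. Each camera call takes 0.05 s, during which the arm holds its last target. There are 200 camera calls.

## Working session

There is one attempt and no reset: what is moved stays moved. The work goes in short steps, Python scripts to look and compute and a tool call to move; the robot and the scene stay as the last step left them, time stands still between calls to the robot, and variables do not carry over. Pictures are saved under pics/ and viewed, about 12 in all and at most 16, crops included, and the job is handed in when it is done.

Besides the shell and the picture viewer there is one more tool, called after ">>>" as name(argument=value, ...) on one line, values as JSON. drive_tool: Moves the arm, as the interface text tells. Its arguments: {"type":"object","properties":{"series":{"type":"array"},"force":{"type":"number"}},"required":["series"]}

```bash
mkdir -p pics; cat > h.py <<'E'
import cv2, numpy as np
from station import bot
def cam(n, save=None):
    c=bot.read_camera(n)
    if save: cv2.imwrite(f'pics/{save}.png',c['pixels'])
    np.savez(f'{n}.npz',K=c['camera_matrix'],r=c['rvec'],t=c['tvec'],p=c['pixels'])
    return c
def load(n):
    d=np.load(f'{n}.npz'); return d
def ray(n,u,v,z):
    d=load(n);R=cv2.Rodrigues(d['r'])[0];t=d['t'].reshape(3)
    w=R.T@(np.linalg.inv(d['K'])@[u,v,1]); o=-R.T@t
    return o+w*(z-o[2])/w[2]
def proj(n,P):
    d=load(n);return cv2.projectPoints(np.array(P,float).reshape(-1,3),d['r'],d['t'],d['K'],None)[0].reshape(-1,2)
E
python3 - <<'E'
from h import *
for n in('scene','side','wrist'):
    cam(n,n+'0');d=load(n);R=cv2.Rodrigues(d['r'])[0]
    print(n,-R.T@d['t'].reshape(3),R[2],d['K'][0,0])
o=bot.get_obs();print({k:np.round(v,3) for k,v in o.items()})
E
```

```text
scene [ 1.11154342 -0.92676324  1.06669772] [-0.3961557   0.61565534 -0.68119686] 542.062797756521
side [-0.19189339  0.78559291  0.71180302] [ 0.57404043 -0.62474263 -0.52931486] 550.9623424564384
wrist [0.67488052 0.0790034  0.37280931] [-0.00155368 -0.31006996 -0.95071247] 356.26709435099116
{'t': np.float64(0.15), 'q': array([-0.108,  0.478,  0.022,  1.556, -0.011,  1.109, -0.083]), 'joint_vel': array([-0.002, -0.004,  0.   , -0.004, -0.002,  0.   ,  0.   ]), 'joint_torque': array([ 2.0000e-03, -5.9692e+01,  1.6090e+00, -2.8149e+01,  1.3000e-02,
        7.0000e-03,  0.0000e+00]), 'eef_pos': array([ 0.675, -0.   ,  0.253]), 'tool_rot': array([-0.   ,  0.707,  0.707, -0.001]), 'contact_force': array([ 0.596,  0.599, -0.263]), 'torque': array([-0.001,  0.056,  0.028]), 'gripper_width': np.float64(1.0)}
```

View pics/scene0.png

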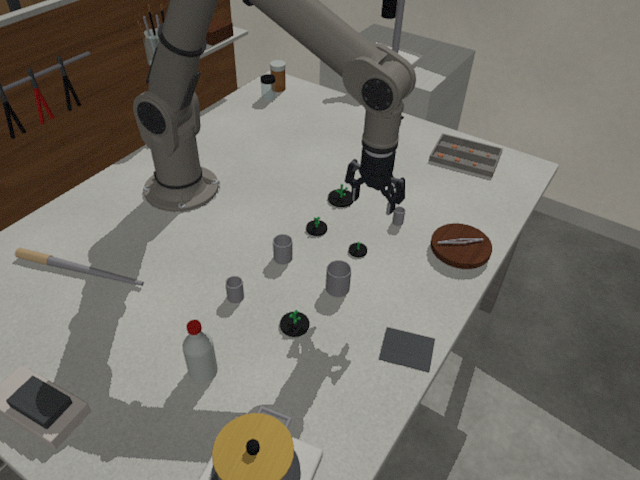

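View pics/side0.png

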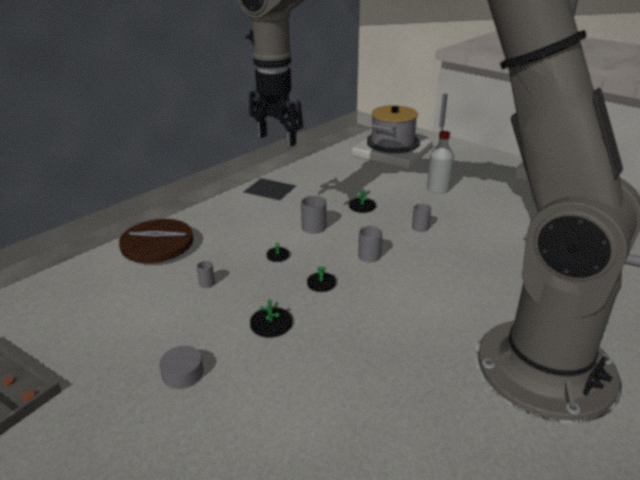

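View pics/wrist0.png

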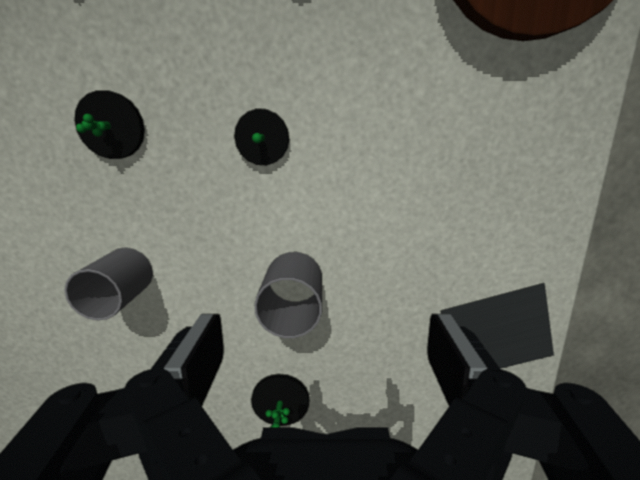

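The scene view shows bases near (341,198), (317,228), (357,250) and (295,323), and flasks near (398,215), (283,248), (338,278) and (234,289). The wrist view shows 3 bases and 2 flasks. I'll do the coarse localisation first.

```bash
python3 - <<'E'
from h import *
d=load('wrist');print(cv2.Rodrigues(d['r'])[0].round(2).tolist())
B={'scene':[(341,198),(317,228),(357,250),(295,323)],'side':[(271,321),(321,282),(278,254),(362,205)],'wrist':[(110,124),(262,136),(280,400)]}
for n in B:
    print(n,[ray(n,*p,.01)[:2].round(3).tolist() for p in B[n]])
# flask bottoms centre-ish
F={'scene':[(398,221),(283,259),(338,290),(234,298)],'side':[(206,283),(370,256),(314,228),(422,228),(181,380)]}
for n in F: print(n,[ray(n,*p,0.0)[:2].round(3).tolist() for p in F[n]])
# apparent diam/px scale
def diam(n,x,y,D,H):
    a=np.linspace(0,2*np.pi,60);return
E
```

```text
[[1.0, -0.0, -0.0], [0.0, -0.95, 0.31], [-0.0, -0.31, -0.95]]
scene [[0.454, 0.239], [0.471, 0.078], [0.615, 0.065], [0.621, -0.246]]
side [[0.441, 0.248], [0.455, 0.089], [0.602, 0.076], [0.608, -0.239]]
wrist [[0.467, 0.085], [0.613, 0.074], [0.618, -0.24]]
scene [[0.648, 0.255], [0.459, -0.075], [0.647, -0.085], [0.44, -0.262]]
side [[0.647, 0.249], [0.449, -0.072], [0.633, -0.077], [0.431, -0.26], [0.451, 0.451]]
```

>>> drive_tool(series=[1,50,-30,0,0,0,0,1,50,-30,0,0,0,0,1,50,-30,0,0,0,0,1,50,-30,0,0,0,0,1,40,0,0,0,0,0,1,0,0,0,0,0,0,1,0,0,0,0,0,0])

```text
t: 1.02
eef_pos: [0.5551, 0.239, 0.253]
tool_rot: [0.0, 0.707, 0.707, -0.001]
contact_force: [-0.2, -0.8, 0.4]
gripper_width: 0.998
```

```bash
python3 - <<'E'
from h import *
cam('wrist','w1');import shutil;shutil.copy('wrist.npz','w1.npz');o=bot.get_obs();print(o['t'],o['eef_pos'],o['tool_rot'],o['joint_vel'].round(3))
E
```

```text
1.075 [0.55541852 0.23833243 0.25303534] [ 3.23678284e-04  7.07812853e-01  7.06399758e-01 -4.92612458e-04] [ 0.009 -0.003  0.006 -0.001 -0.001  0.001 -0.002]
```

>>> drive_tool(series=[1,-60,0,0,0,0,0,1,-60,0,0,0,0,0,1,-60,0,0,0,0,0,1,0,0,0,0,0,0,1,0,0,0,0,0,0])

```text
t: 1.7
eef_pos: [0.555, 0.0589, 0.2534]
tool_rot: [-0.0, 0.708, 0.706, 0.0]
contact_force: [-0.8, 1.2, 0.0]
gripper_width: 1.003
```

```bash
python3 - <<'E'
from h import *
cam('wrist','w2');import shutil;shutil.copy('wrist.npz','w2.npz');o=bot.get_obs();print(o['t'],o['eef_pos'],o['tool_rot'],o['joint_vel'].round(3))
E
```

```text
1.75 [0.55500757 0.06018804 0.25334821] [-1.48460835e-04  7.07222163e-01  7.06991339e-01  1.93373487e-04] [-0.022  0.003 -0.013 -0.002  0.003  0.002  0.   ]
```

>>> drive_tool(series=[1,-60,0,0,0,0,0,1,-60,0,0,0,0,0,1,-60,0,0,0,0,0,1,-60,0,0,0,0,0,1,0,0,0,0,0,0,1,0,0,0,0,0,0])

```text
t: 2.5
eef_pos: [0.5555, -0.1785, 0.253]
tool_rot: [-0.0, 0.707, 0.708, 0.0]
contact_force: [0.4, -0.0, -0.1]
gripper_width: 0.998
```

```bash
python3 - <<'E'
from h import *
cam('wrist','w3');import shutil;shutil.copy('wrist.npz','w3.npz');o=bot.get_obs();print(o['t'],o['eef_pos'],o['tool_rot'],o['joint_vel'].round(3))
a=[cv2.resize(cv2.imread(f'pics/w{i}.png'),(400,300)) for i in(1,2,3)]
cv2.imwrite('pics/m.png',np.vstack([np.hstack(a[:2]),np.hstack([a[2],a[2]*0])]))
# black disc contours
for n in('w1','w2','w3'):
    p=load(n)['p'];m=(p.max(2)<45).astype(np.uint8)
    g=((p[...,1].astype(int)-p[...,2])>30).astype(np.uint8)
    m=cv2.morphologyEx(m|g,cv2.MORPH_OPEN,np.ones((5,5)))
    for c in cv2.findContours(m,0,1)[0]:
        if 500<cv2.contourArea(c)<12000:
            e=cv2.fitEllipse(cv2.convexHull(c));q=ray(n,*e[0],.01)
            l=ray(n,e[0][0]-1,e[0][1],.01);s=abs(q[0]-l[0])
            bx=cv2.boundingRect(c);print(n,np.round(e[0],1),np.round(e[1],1),q.round(4)[:2],'W mm',round(bx[2]*s*1000,1))
E
```

```text
2.55 [ 0.55557976 -0.17771737  0.25306771] [-4.39726282e-04  7.06036204e-01  7.08175521e-01  3.39902220e-04] [-0.012 -0.002 -0.005  0.003  0.001 -0.002  0.003]
w1 [372.2 345.9] [41.1 43.8] [0.6107 0.0761] W mm 51.9
w1 [616.1 264.3] [52.2 84.9] [0.8726 0.1787] W mm 65.4
w1 [221.7 201.7] [76.6 82.6] [0.4488 0.2482] W mm 82.4
w1 [592.9 204.9] [112.5 156.8] [0.832  0.2445] W mm 76.4
w1 [626.  177.5] [ 32.8 113.5] [0.8588 0.2724] W mm 36.3
w1 [232.7  13.7] [26.4 55.3] [0.4739 0.416 ] W mm 47.7
w2 [379.3 195.8] [50.  51.5] [0.611  0.0741] W mm 51.3
w2 [235.9 185.1] [59.6 63.6] [0.4648 0.0855] W mm 63.0
w2 [614.4  46. ] [ 95.2 134.7] [0.8184 0.21  ] W mm 69.0
w2 [426.   7.] [23.8 36.3] [0.6448 0.2411] W mm 32.6
w2 [203.1   2.1] [ 92.  108.8] [0.4489 0.2455] W mm 83.4
w3 [380.7 268.1] [62.6 65.6] [ 0.6166 -0.2423] W mm 71.1
w3 [611.  183.5] [ 78.7 121.8] [ 0.8457 -0.15  ] W mm 64.9
w3 [227.3 102.5] [37.6 48.3] [ 0.4628 -0.0741] W mm 28.4
w3 [438.1  95. ] [60.5 67.7] [ 0.6621 -0.0672] W mm 53.7
w3 [194.2  87.1] [54.9 59.6] [ 0.433  -0.0606] W mm 45.0
```

View pics/m.png

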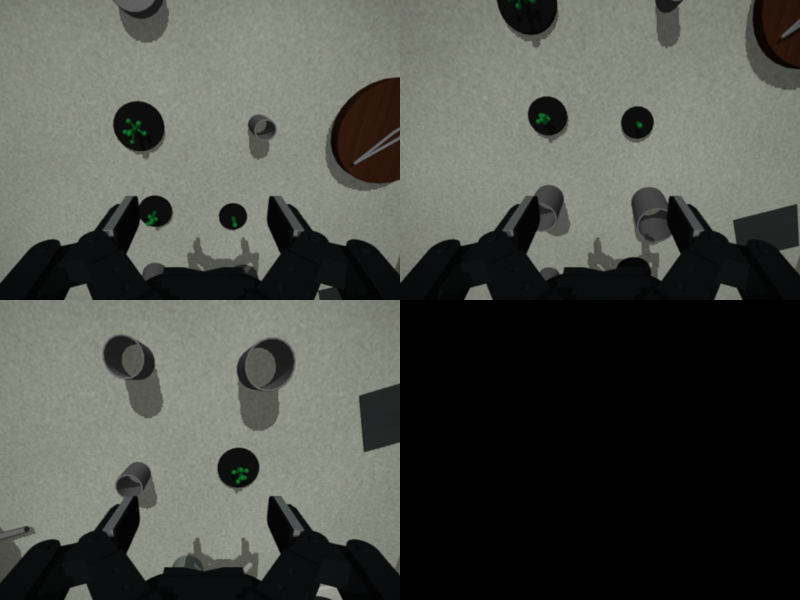

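Bases: extra (0.449,0.248), small (0.611,0.075), medium (0.465,0.086) and large (0.617,-0.242). Their measured widths match the given sizes. Next I'll crop in on the flask rims.

```bash
python3 - <<'E'
from h import *
C=[('w1',370,165),('w3',155,50),('w3',385,60),('w3',160,260)]
t=[]
for n,u,v in C:
    p=load(n)['p'][v:v+75,u:u+100];p=cv2.convertScaleAbs(p,alpha=1.6)
    p=cv2.resize(p,(400,300),interpolation=cv2.INTER_CUBIC)
    for k in range(0,100,10):
        cv2.line(p,(k*4,0),(k*4,6 if k%50 else 14),(0,0,255),1);
        if k<75: cv2.line(p,(0,k*4),(6 if k%50 else 14,k*4),(0,0,255),1)
    t.append(p)
cv2.imwrite('pics/c.png',np.vstack([np.hstack(t[:2]),np.hstack(t[2:])]))
# predicted rims from coarse guess
G=[('w1',.648,.250,.034,.050),('w3',.455,-.075,.054,.066),('w3',.64,-.08,.064,.074),('w3',.435,-.262,.044,.058)]
a=np.linspace(0,2*np.pi,90)
for (n,x,y,D,H),(_,u,v) in zip(G,C):
    q=proj(n,np.c_[x+D/2*np.cos(a),y+D/2*np.sin(a),a*0+H])-[u,v]
    print(n,q.min(0).round(1),q.max(0).round(1))
E
```

```text
w1 [37.1 24.4] [74.1 60.7]
w3 [10.2 10.9] [78.2 83.9]
w3 [ 7.  -0.8] [89.2 87.2]
w3 [19.7 24. ] [64.7 64.3]
```

View pics/c.png

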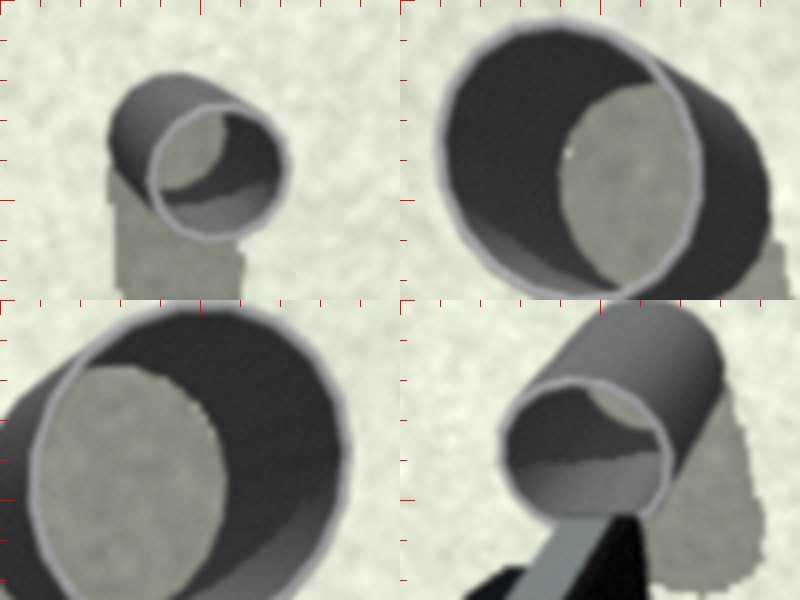

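Rims, using the crop offsets: small centre about (54,42.5), large about (42,~40), extra about (47,~43), medium about (45.5,~38). That gives flask positions small (.647,.250), large (.453,-.069), extra (.639,-.080) and medium (.4385,-.256). I'll hover over the small flask and check.

>>> drive_tool(force=40, series=[1,54,11.5,0,0,0,0,1,54,11.5,0,0,0,0,1,54,11.5,10,0,0,0,1,54,11.5,10,0,0,0,1,54,11.5,20,0,0,0,1,54,11.5,30,0,0,0,1,54,11.5,40,0,0,0,1,52,11.5,42,0,0,0,1,0,0,0,0,0,0,1,0,0,0,0,0,0])

```text
t: 3.8
eef_pos: [0.6443, 0.2427, 0.1079]
tool_rot: [-0.0, 0.706, 0.708, -0.0]
contact_force: [0.3, -0.1, 0.0]
gripper_width: 0.998
```

```bash
python3 - <<'E'
from h import *
cam('wrist','w4');o=bot.get_obs();print(o['t'],o['eef_pos'],o['tool_rot'].round(4))
a=np.linspace(0,2*np.pi,90);x,y=.6468,.250
p=load('wrist')['p'].copy()
for D,H in((.034,.05),(.034,0)):
    q=proj('wrist',np.c_[x+D/2*np.cos(a),y+D/2*np.sin(a),a*0+H]).astype(np.int32)
    cv2.polylines(p,[q],True,(0,0,255),1)
cv2.imwrite('pics/w4o.png',p)
for n,P in(('scene',(203,372)),('side',(439,189))):print(ray(n,*P,0))
E
```

```text
3.85 [0.6451305  0.24128234 0.10877598] [3.000e-04 7.069e-01 7.073e-01 3.000e-04]
[ 0.52573054 -0.47396764  0.        ]
[ 0.51680328 -0.47452335  0.        ]
```

View pics/w4o.png

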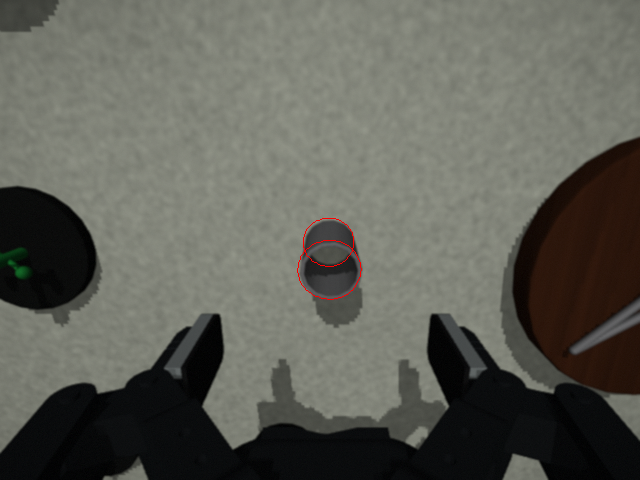

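>>> drive_tool(series=[1,8.7,1.7,0,0,0,0,1,0,0,25,0,0,0,1,0,0,25,0,0,0,1,0,0,19,0,0,0,1,0,0,0,0,0,0])

```text
t: 4.47
eef_pos: [0.6461, 0.2493, 0.038]
tool_rot: [-0.0, 0.707, 0.707, -0.001]
contact_force: [0.5, -0.7, 0.3]
gripper_width: 1.002
```

>>> drive_tool(series=[-1,0,0,0,0,0,0,-1,0,0,0,0,0,0,-1,0,0,0,0,0,0,-1,0,0,0,0,0,0,-1,0,0,0,0,0,0])

```text
t: 5.1
eef_pos: [0.6474, 0.2501, 0.0401]
tool_rot: [0.0, 0.707, 0.707, 0.001]
contact_force: [-1.1, -0.9, 6.0]
gripper_width: 0.375
```

>>> drive_tool(series=[-1,0,0,-15,0,0,0,-1,0,0,-30,0,0,0,-1,-5,0,-20,0,0,0,-1,-30,-6,0,0,0,0,-1,-40,-10,0,0,0,0,-1,-40,-10,0,0,0,0,-1,-40,-8,0,0,0,0,-1,-20,-2,0,0,0,0,-1,0,0,0,0,0,0,-1,0,0,0,0,0,0])

```text
t: 6.35
eef_pos: [0.6112, 0.0772, 0.1043]
tool_rot: [-0.0, 0.706, 0.708, 0.001]
contact_force: [0.5, 0.4, -0.5]
gripper_width: 0.374
```

```bash
cat >> h.py <<'E'
def ov(save,items,crop=None,s=1):
    p=cam('wrist')['pixels'].copy();p=cv2.convertScaleAbs(p,alpha=1.5);a=np.linspace(0,2*np.pi,90)
    u,v,w,h=crop or (0,0,640,480);p=cv2.resize(p[v:v+h,u:u+w],None,fx=s,fy=s,interpolation=cv2.INTER_CUBIC)
    for x,y,D,H in items:
        q=proj('wrist',np.c_[x+D/2*np.cos(a),y+D/2*np.sin(a),a*0+H])
        cv2.polylines(p,[np.round((q-[u,v]+.5)*s).astype(np.int32)],True,(0,0,255),1)
    cv2.imwrite(f'pics/{save}.png',p);o=bot.get_obs();print(o['t'],o['eef_pos'].round(4),o['contact_force'].round(1),o['gripper_width'])
E
python3 - <<'E'
from h import *
o=bot.get_obs();x,y,z=o['eef_pos'];b=z-.040
ov('w5',[(x,y,.034,b+.05),(x,y,.034,b),(.611,.075,.054,.01)],(200,150,260,195),3)
E
```

```text
6.4 [0.6111 0.0775 0.1042] [-0.9  0.4 -1.1] 0.37370418012563494
```

View pics/w5.png

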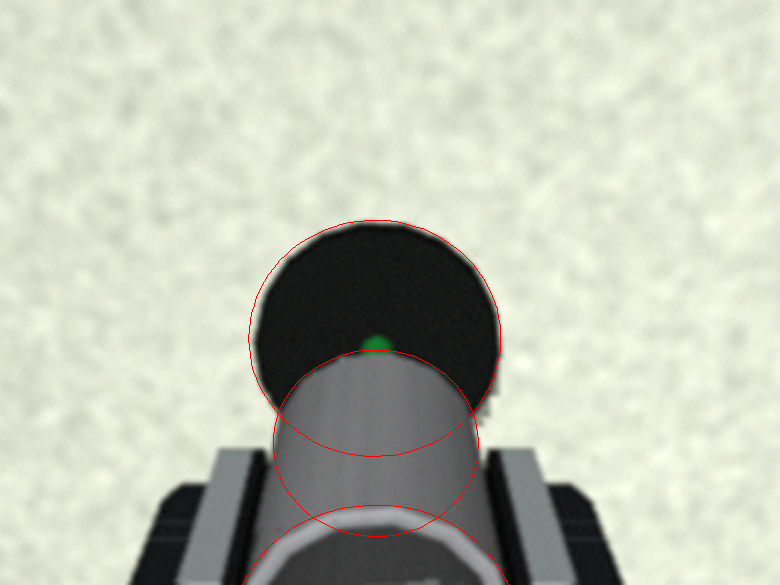

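>>> drive_tool(series=[-1,-2.2,0.5,0,0,0,0,-1,0,0,15,0,0,0,-1,0,0,20,0,0,0,-1,0,0,15,0,0,0,-1,0,0,3,0,0,0,-1,0,0,0,0,0,0,-1,0,0,0,0,0,0])

```text
t: 7.28
eef_pos: [0.6112, 0.0726, 0.0505]
tool_rot: [-0.0, 0.707, 0.707, -0.0]
contact_force: [1.2, -0.2, -0.6]
gripper_width: 0.373
```

```bash
python3 - <<'E'
from h import *
for i in range(4):
    cam('wrist');o=bot.get_obs();print(o['eef_pos'].round(4),o['contact_force'].round(1))
E
```

```text
[0.6112 0.0726 0.0506] [-0.4  0.2 -0.6]
[0.6113 0.0726 0.0508] [ 0.2 -0.1 -0.8]
[0.6112 0.0726 0.0508] [ 0.2 -0.8 -1.9]
[0.6113 0.0726 0.0509] [-0.   0.3 -0.3]
```

>>> drive_tool(series=[-1,2.4,0.3,0,0,0,0,-1,0,0,0,0,0,0,-1,0,0,0.8,0,0,0,-1,0,0,0,0,0,0,-1,0,0,0,0,0,0])

```text
t: 8.1
eef_pos: [0.6116, 0.075, 0.0503]
tool_rot: [0.0, 0.707, 0.707, -0.0]
contact_force: [-0.2, 0.1, -1.0]
gripper_width: 0.372
```

>>> drive_tool(series=[-1,0,0,1,0,0,0,-1,0,0,0,0,0,0,-1,0,0,0,0,0,0])

```text
t: 8.48
eef_pos: [0.6117, 0.075, 0.05]
tool_rot: [0.0, 0.707, 0.707, 0.0]
contact_force: [-2.3, -1.4, 5.1]
gripper_width: 0.376
```

>>> drive_tool(series=[1,0,0,0,0,0,0,1,0,0,0,0,0,0,1,0,0,0,0,0,0,1,0,0,0,0,0,0,1,0,0,-30,0,0,0,1,0,0,-30,0,0,0,1,0,0,0,0,0,0,1,0,0,0,0,0,0])

```text
t: 9.48
eef_pos: [0.6112, 0.075, 0.1088]
tool_rot: [-0.0, 0.707, 0.707, -0.0]
contact_force: [-0.3, -0.4, -1.0]
gripper_width: 0.999
```

```bash
python3 - <<'E'
from h import *
ov('w6',[(.6117,.0745,.034,.060),(.6117,.0745,.054,.01)],(200,150,260,195),3)
E
```

```text
9.525 [0.6109 0.0749 0.1083] [ 0.4 -0.8 -0.9] 1.001434628348352
```

View pics/w6.png

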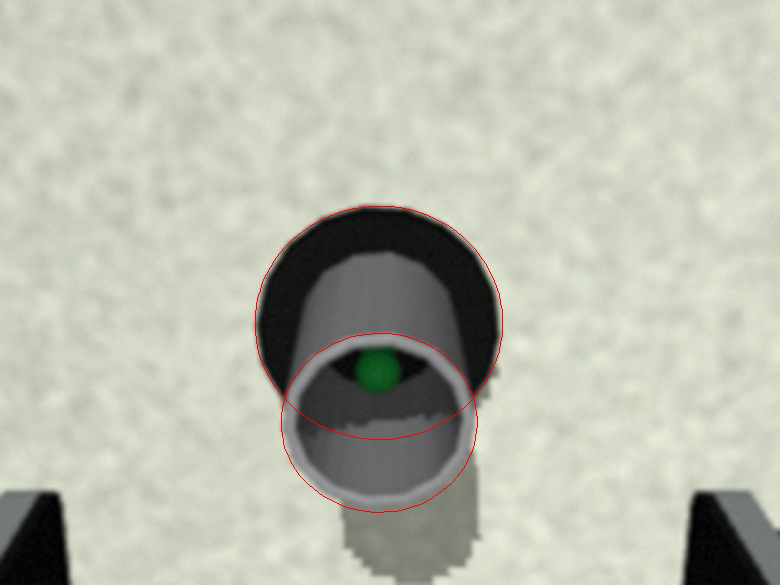

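>>> drive_tool(series=[1,0,0,-40,0,0,0,1,-42,-21.5,0,0,0,0,1,-42,-21.5,0,0,0,0,1,-42,-21.5,0,0,0,0,1,-42,-21.5,0,0,0,0,1,-42,-21.5,0,0,0,0,1,-42,-21.5,0,0,0,0,1,-42,-21.5,0,0,0,0,1,-37,-21.5,20,0,0,0,1,0,0,0,0,0,0,1,0,0,0,0,0,0,1,0,0,0,0,0,0])

```text
t: 11.02
eef_pos: [0.4406, -0.2547, 0.1293]
tool_rot: [-0.0, 0.706, 0.708, 0.0]
contact_force: [-0.4, 0.7, -0.2]
gripper_width: 0.999
```

```bash
python3 - <<'E'
from h import *
ov('w7',[(.4385,-.2557,.044,.058),(.4385,-.2557,.044,.0)],(200,180,260,195),3)
E
```

```text
11.075 [ 0.4405 -0.2548  0.1294] [0.6 0.4 0.2] 0.9999606184998265
```

View pics/w7.png

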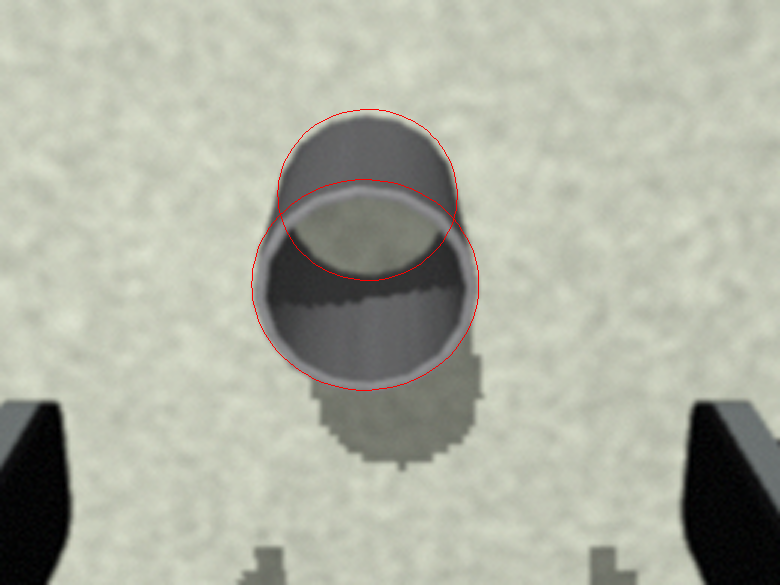

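>>> drive_tool(series=[1,-1.5,-1.7,0,0,0,0,1,0,0,30,0,0,0,1,0,0,30,0,0,0,1,0,0,24,0,0,0,1,0,0,0,0,0,0,1,0,0,0,0,0,0])

```text
t: 11.82
eef_pos: [0.4384, -0.2576, 0.0461]
tool_rot: [0.0, 0.707, 0.707, 0.0]
contact_force: [-0.4, -0.2, 0.2]
gripper_width: 1.003
```

>>> drive_tool(series=[-1,0,0,0,0,0,0,-1,0,0,0,0,0,0,-1,0,0,0,0,0,0,-1,0,0,0,0,0,0,-1,0,0,0,0,0,0,-1,0,0,0,0,0,0])

```text
t: 12.58
eef_pos: [0.4383, -0.2576, 0.0461]
tool_rot: [0.0, 0.707, 0.707, 0.0]
contact_force: [-1.4, 0.9, 6.2]
gripper_width: 0.494
```

>>> drive_tool(series=[-1,0,0,-25,0,0,0,-1,0,0,-40,0,0,0,-1,0,0,-30,0,0,0,-1,30,3,0,0,0,0,-1,50,4,0,0,0,0,-1,50,4,0,0,0,0,-1,50,4,0,0,0,0,-1,50,4,0,0,0,0,-1,50,4,0,0,0,0,-1,42,4,10,0,0,0,-1,20,0,20,0,0,0,-1,0,0,0,0,0,0])

```text
t: 14.08
eef_pos: [0.4636, 0.0859, 0.1093]
tool_rot: [-0.001, 0.706, 0.708, -0.001]
contact_force: [-0.4, -0.6, -1.1]
gripper_width: 0.499
```

>>> drive_tool(series=[-1,0,0,0,0,0,0,-1,0,0,0,0,0,0,-1,0,0,0,0,0,0,-1,0,0,0,0,0,0])

```text
t: 14.58
eef_pos: [0.4651, 0.0841, 0.1106]
tool_rot: [0.0, 0.707, 0.707, 0.0]
contact_force: [0.2, 0.6, -2.0]
gripper_width: 0.494
```

```bash
python3 - <<'E'
from h import *
o=bot.get_obs();x,y,z=o['eef_pos'];b=z-.0461;y+=.0013
ov('w8',[(x,y,.044,b+.058),(x,y,.044,b),(.4655,.0858,.064,.01)],(200,150,260,195),3)
E
```

```text
14.625 [0.465  0.0842 0.1105] [-1.4  0.5 -1.3] 0.49696414568459846
```

View pics/w8.png

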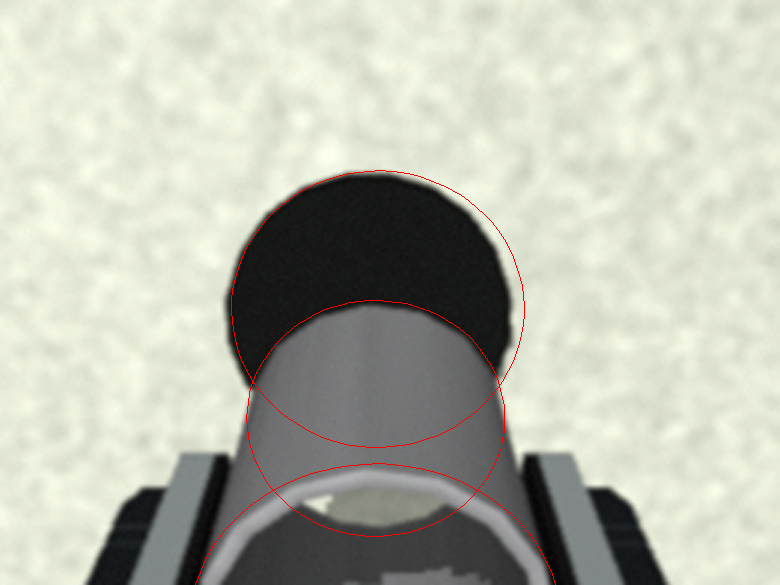

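>>> drive_tool(series=[-1,0.4,-1.5,0,0,0,0,-1,0,0,20,0,0,0,-1,0,0,20,0,0,0,-1,0,0,10,0,0,0,-1,0,0,2.5,0,0,0,-1,0,0,0,0,0,0,-1,0,0,0,0,0,0,-1,0,0,0,0,0,0])

```text
t: 15.62
eef_pos: [0.4637, 0.085, 0.0582]
tool_rot: [0.0, 0.707, 0.707, 0.0]
contact_force: [-0.4, 0.1, -1.5]
gripper_width: 0.494
```

>>> drive_tool(series=[-1,-0.4,0,1.5,0,0,0,-1,0,0,0.8,0,0,0,-1,0,0,0,0,0,0,-1,0,0,0,0,0,0])

```text
t: 16.12
eef_pos: [0.4636, 0.0846, 0.0561]
tool_rot: [0.0, 0.707, 0.707, 0.0]
contact_force: [-1.1, -0.4, 7.5]
gripper_width: 0.495
```

>>> drive_tool(series=[1,0,0,0,0,0,0,1,0,0,0,0,0,0,1,0,0,0,0,0,0,1,0,0,0,0,0,0,1,0,0,-30,0,0,0,1,0,0,-40,0,0,0,1,0,0,0,0,0,0,1,0,0,0,0,0,0])

```text
t: 17.12
eef_pos: [0.4631, 0.0844, 0.1251]
tool_rot: [-0.0, 0.707, 0.707, -0.0]
contact_force: [0.0, 0.4, 0.0]
gripper_width: 0.998
```

```bash
python3 - <<'E'
from h import *
ov('w9a',[(.4636,.0858,.044,.068),(.4636,.0858,.064,.01)],(200,150,260,195),2)
E
```

```text
17.175 [0.4627 0.0844 0.1247] [ 0.8 -0.   0. ] 1.0003439907013918
```

>>> drive_tool(series=[1,0,0,-30,0,0,0,1,-40,-2.6,0,0,0,0,1,-40,-3,0,0,0,0,1,-40,-3,0,0,0,0,1,-34,-2,10,0,0,0,1,0,0,0,0,0,0,1,0,0,0,0,0,0,1,0,0,0,0,0,0,1,0,0,0,0,0,0])

```text
t: 18.3
eef_pos: [0.453, -0.0685, 0.1455]
tool_rot: [-0.0, 0.707, 0.708, 0.0]
contact_force: [-0.4, -0.3, -0.5]
gripper_width: 1.001
```

```bash
python3 - <<'E'
from h import *
ov('w9b',[(.4532,-.0693,.054,.066),(.4532,-.0693,.054,.0)],(200,180,260,195),2)
a=[cv2.imread(f'pics/w9{c}.png') for c in 'ab']
cv2.imwrite('pics/w9.png',cv2.resize(np.hstack(a),None,fx=.769,fy=.769))
E
```

```text
18.35 [ 0.4529 -0.0687  0.1456] [-0.2  0.1 -0.2] 1.0023149380754333
```

View pics/w9.png

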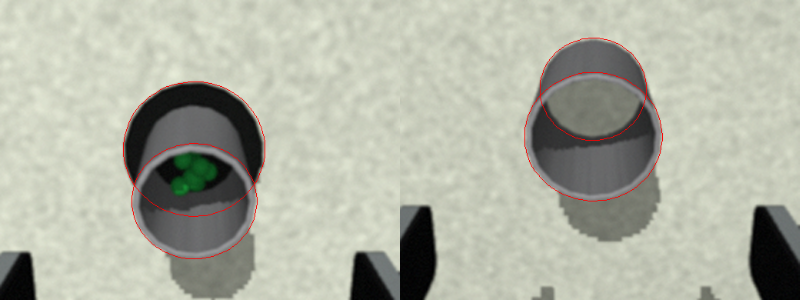

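Left: the medium flask is centred on its disc. Right: the large flask's rim lies on the overlay. Next I'll grasp the large one.

>>> drive_tool(series=[1,-0.5,0,30,0,0,0,1,0,0,30,0,0,0,1,0,0,22,0,0,0,1,0,0,10,0,0,0,1,0,0,0,0,0,0,1,0,0,0,0,0,0,-1,0,0,0,0,0,0,-1,0,0,0,0,0,0,-1,0,0,0,0,0,0,-1,0,0,0,0,0,0,-1,0,0,0,0,0,0])

```text
t: 19.73
eef_pos: [0.4533, -0.07, 0.0544]
tool_rot: [0.0, 0.707, 0.707, 0.0]
contact_force: [-1.6, -0.0, 8.9]
gripper_width: 0.627
```

>>> drive_tool(series=[-1,0,0,-25,0,0,0,-1,0,0,-40,0,0,0,-1,0,0,-30,0,0,0,-1,-25,25,0,0,0,0,-1,-40,40,0,0,0,0,-1,-40,40,0,0,0,0,-1,-40,36,0,0,0,0,-1,-28,22,20,0,0,0,-1,0,0,0,0,0,0,-1,0,0,0,0,0,0,-1,0,0,0,0,0,0,-1,0,0,0,0,0,0])

```text
t: 21.22
eef_pos: [0.6158, -0.2421, 0.1292]
tool_rot: [0.0, 0.707, 0.707, 0.0]
contact_force: [-0.2, 0.5, -2.3]
gripper_width: 0.629
```

```bash
python3 - <<'E'
from h import *
o=bot.get_obs();x,y,z=o['eef_pos'];b=z-.0544;y+=.0007
ov('w10',[(x,y,.054,b+.066),(x,y,.054,b),(.6166,-.2423,.074,.01)],(200,150,260,195),3)
E
```

```text
21.275 [ 0.6158 -0.2423  0.1292] [ 0.4  0.5 -2.5] 0.6303108258833596
```

View pics/w10.png

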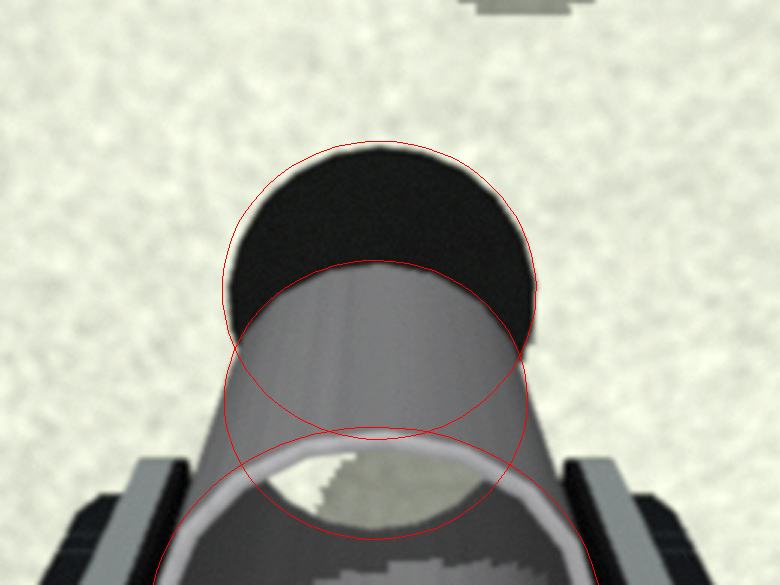

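>>> drive_tool(series=[-1,-0.8,1.5,0,0,0,0,-1,0,0,20,0,0,0,-1,0,0,25,0,0,0,-1,0,0,13,0,0,0,-1,0,0,4,0,0,0,-1,0,0,0,0,0,0,-1,0,0,0,0,0,0,-1,0,0,0,0,0,0])

```text
t: 22.28
eef_pos: [0.6178, -0.2439, 0.0673]
tool_rot: [0.001, 0.707, 0.707, 0.0]
contact_force: [-0.3, -0.8, -2.9]
gripper_width: 0.624
```

>>> drive_tool(series=[-1,0.6,-0.4,2,0,0,0,-1,0,0,1.2,0,0,0,-1,0,0,0,0,0,0,-1,0,0,0,0,0,0])

```text
t: 22.78
eef_pos: [0.6171, -0.2432, 0.0645]
tool_rot: [0.0, 0.707, 0.707, 0.0]
contact_force: [-3.3, 0.9, 6.6]
gripper_width: 0.629
```

>>> drive_tool(series=[1,0,0,0,0,0,0,1,0,0,0,0,0,0,1,0,0,0,0,0,0,1,0,0,0,0,0,0,1,0,0,-35,0,0,0,1,0,0,-45,0,0,0,1,0,0,0,0,0,0,1,0,0,0,0,0,0])

```text
t: 23.78
eef_pos: [0.6166, -0.243, 0.143]
tool_rot: [-0.0, 0.707, 0.707, -0.0]
contact_force: [0.1, 0.6, -0.8]
gripper_width: 1.001
```

```bash
python3 - <<'E'
from h import *
ov('w11a',[(.6173,-.2425,.054,.076),(.6173,-.2425,.074,.01)],(200,150,260,195),2)
E
```

```text
23.825 [ 0.6162 -0.2428  0.1422] [-0.3  1.  -0.7] 0.9996927068666502
```

>>> drive_tool(series=[1,0,0,-20,0,0,0,1,40,5,0,0,0,0,1,40,6,0,0,0,0,1,40,6,0,0,0,0,1,43,5,10,0,0,0,1,0,0,0,0,0,0,1,0,0,0,0,0,0,1,0,0,0,0,0,0,1,0,0,0,0,0,0])

```text
t: 24.95
eef_pos: [0.6389, -0.0817, 0.1536]
tool_rot: [0.0, 0.708, 0.706, -0.0]
contact_force: [-0.2, 0.1, 0.2]
gripper_width: 1.0
```

```bash
python3 - <<'E'
from h import *
ov('w11b',[(.6391,-.080,.064,.074),(.6391,-.080,.064,.0)],(200,180,260,195),2)
a=[cv2.imread(f'pics/w11{c}.png') for c in 'ab']
cv2.imwrite('pics/w11.png',cv2.resize(np.hstack(a),None,fx=.769,fy=.769))
E
```

```text
25.0 [ 0.6388 -0.0814  0.1535] [0.5 1.1 0.2] 1.005505624604745
```

View pics/w11.png

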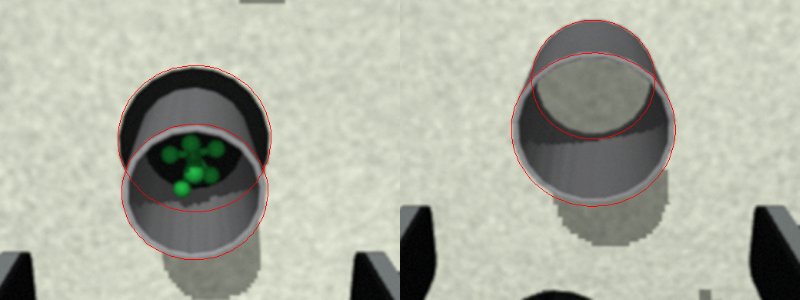

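Left: the large flask is centred. Right: the extra flask is on the overlay.

>>> drive_tool(series=[1,1.2,0.3,25,0,0,0,1,0,0,30,0,0,0,1,0,0,25,0,0,0,1,0,0,12,0,0,0,1,0,0,0,0,0,0,1,0,0,0,0,0,0,-1,0,0,0,0,0,0,-1,0,0,0,0,0,0,-1,0,0,0,0,0,0,-1,0,0,0,0,0,0,-1,0,0,0,0,0,0])

```text
t: 26.38
eef_pos: [0.6399, -0.079, 0.0627]
tool_rot: [0.001, 0.707, 0.707, 0.001]
contact_force: [-2.0, 0.5, 5.2]
gripper_width: 0.74
```

>>> drive_tool(series=[-1,0,0,-30,0,0,0,-1,0,0,-45,0,0,0,-1,0,0,-35,0,0,0,-1,30,-17,0,0,0,0,-1,45,-27,0,0,0,0,-1,45,-27,0,0,0,0,-1,45,-27,0,0,0,0,-1,45,-27,0,0,0,0,-1,45,-27,0,0,0,0,-1,45,-25,10,0,0,0,-1,28,-14,15,0,0,0,-1,0,0,0,0,0,0])

```text
t: 27.88
eef_pos: [0.4458, 0.2515, 0.1456]
tool_rot: [-0.001, 0.705, 0.709, -0.001]
contact_force: [-0.1, -1.0, -2.8]
gripper_width: 0.736
```

>>> drive_tool(series=[-1,0,0,0,0,0,0,-1,0,0,0,0,0,0,-1,0,0,0,0,0,0,-1,0,0,0,0,0,0])

```text
t: 28.38
eef_pos: [0.4485, 0.2486, 0.1465]
tool_rot: [0.0, 0.707, 0.707, 0.0]
contact_force: [-0.3, 0.4, -3.7]
gripper_width: 0.739
```

```bash
python3 - <<'E'
from h import *
o=bot.get_obs();x,y,z=o['eef_pos'];b=z-.0627;y-=.001
ov('w12',[(x,y,.064,b+.074),(x,y,.064,b),(.4488,.2482,.084,.01)],(200,150,260,195),3)
E
```

```text
28.425 [0.4485 0.2487 0.1464] [ 1.2  0.6 -2.1] 0.7392521554944461
```

View pics/w12.png

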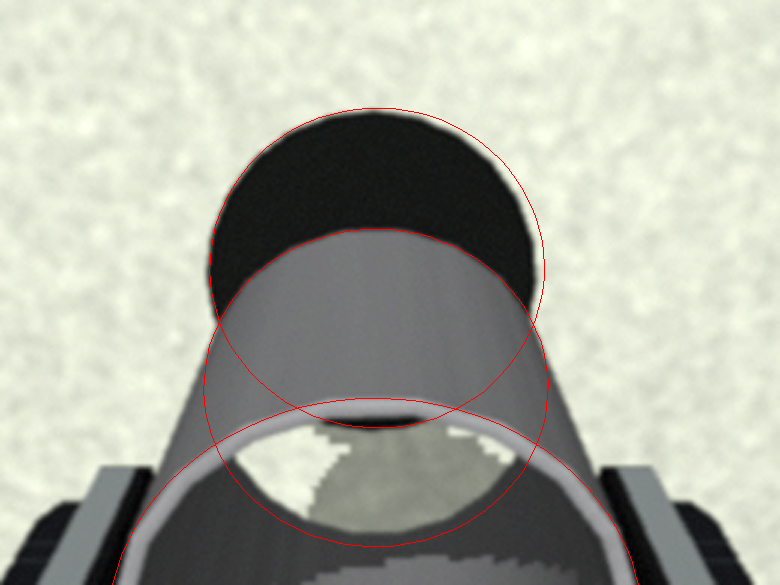

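>>> drive_tool(series=[-1,0,-0.8,15,0,0,0,-1,0,0,25,0,0,0,-1,0,0,20,0,0,0,-1,0,0,8,0,0,0,-1,0,0,3,0,0,0,-1,0,0,0,0,0,0,-1,0,0,0,0,0,0,-1,0,0,0,0,0,0])

```text
t: 29.42
eef_pos: [0.4477, 0.2492, 0.0758]
tool_rot: [0.0, 0.707, 0.707, 0.001]
contact_force: [-0.1, -0.6, -2.2]
gripper_width: 0.736
```

>>> drive_tool(series=[-1,-0.6,0,2,0,0,0,-1,0,0,1.2,0,0,0,-1,0,0,0,0,0,0,-1,0,0,0,0,0,0])

```text
t: 29.92
eef_pos: [0.4475, 0.2484, 0.0727]
tool_rot: [0.0, 0.707, 0.707, 0.0]
contact_force: [-2.5, -1.8, 5.8]
gripper_width: 0.739
```

>>> drive_tool(series=[1,0,0,0,0,0,0,1,0,0,0,0,0,0,1,0,0,0,0,0,0,1,0,0,0,0,0,0,1,0,0,-30,0,0,0,1,0,0,-50,0,0,0,1,0,0,-50,0,0,0,1,0,0,0,0,0,0,1,0,0,0,0,0,0])

```text
t: 31.05
eef_pos: [0.4471, 0.2482, 0.2017]
tool_rot: [-0.0, 0.707, 0.707, -0.0]
contact_force: [0.1, 0.3, -0.6]
gripper_width: 0.997
```

```bash
python3 - <<'E'
from h import *
ov('w13a',[(.4477,.2482,.064,.084),(.4477,.2482,.084,.01)],(200,150,260,195),2)
cam('scene');p=load('scene')['p'][150:380,170:470];q=cv2.resize(p,(520,399))[:390]
a=[cv2.imread('pics/w13a.png'),cv2.convertScaleAbs(q,alpha=1.3)]
cv2.imwrite('pics/w13.png',cv2.resize(np.hstack(a),None,fx=.769,fy=.769))
E
```

```text
31.1 [0.4467 0.248  0.2011] [-0.2  0.8 -0.7] 1.0006401768425113
```

View pics/w13.png

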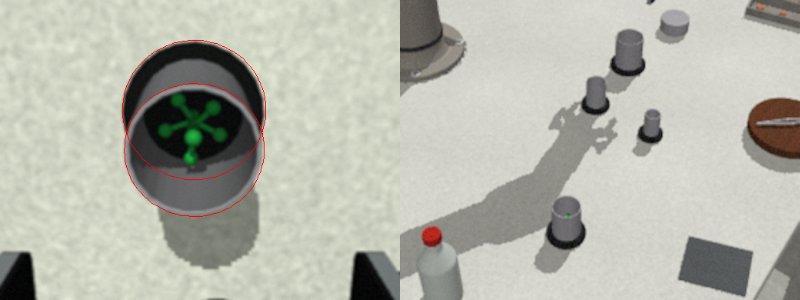

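All four flasks stand upright and centred on their own bases. The tin and bottle have not moved, and the gripper is open and clear.

```bash
python3 -c "
from station import bot
print(bot.hand_in(), bot.get_obs()['t'])"
```

```text
the job is handed in; nothing more can be done
the job is handed in; nothing more can be done
```

All four flasks now stand upright on the base of their own size, placed in order from smallest to largest. I handed the job in at about 31 s of the 102 s allowed, with the gripper open and clear of everything.

- **Seating:** I lowered each flask until the wrist force showed contact (5 to 7.5 N) before letting go.
- **Centring:** After each release, a wrist-camera picture with the expected rim and disc drawn over it agreed to about 1 mm. The camera calibration is only good to about 2 mm.
- **Final scene picture:** All four flasks were standing and the bottle and tin looked untouched. I checked the bottle and tin only by eye and did not re-measure their positions.
- **Disagreements:** The first base positions, measured from farther away, differed from the closer views by 0.7 to 1.9 mm, so I used the closer ones. The side camera read about 1 cm off the others, so I did not use it. No check failed.

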